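# Third hand: hold a heat sink against a power module

## Task

The power adapter lying on the mounting jig is in the way: lift it off and set it down flat on the bench top beside the jig, without dropping it. Then take the large heat sink, stand it on the jig's bed with its flat back square and centred on the copper face of the power module, and push until the module's sprung slide is about halfway along its travel (a steady 9 N or so, never close to the end of its travel), for a colleague to drive the screws. Finish while still holding it pressed like that; leave the other things on the bench where they are.

Things in the scene. Friction and masses are not known exactly. Their poses are not given: they have to be found in the camera images.
- jig: Mounting jig fixed to the bench: dark steel bed 240 (x) by 130 (y) by 12 mm thick, no side walls. Origin: centre of its underside, on the bench (bed top 12 mm higher). +x is the pushing direction, from the open end to the grey end block (18 by 100 mm, centred at x = +111 mm, top 67 mm above the bench). The sprung slide with the power module stands over the bed in front of that block.
- module: Power module on its sprung slide: black block 20 mm thick, 50 mm wide (y), copper plate as its front, underside 3 and top 47 mm above the bed's top; the slide's aluminium plate, 64 mm wide, is its back. Axes as the jig's; origin 20 mm behind (+x of) the copper face, level with the bed's top, mid-width. It moves only along the jig's x: at x = +40 mm of the jig at rest, +80 mm at the end stop.
- module_face (a point): Centre of the copper face, 25 mm above the bed's top; axes as the jig's, the face looks to -x. In the jig's frame y = 0 and x = +20 mm at rest, +60 mm at the end stop (40 mm travel). Spring 450 N/m along x, no preload, pushing it back to rest: 6 N at x = +33 mm, 9 N at +40 mm, 12 N at +47 mm.
- heatsink: Large heat sink, plain aluminium, standing loose: 45 deep (x), 58 wide (y), 50 mm high, 0.15 to 0.27 kg. Its +x side is the flat back, 8 mm thick; seven upright fins run from it to -x. The outer fins are flat sides (y = +-29 mm) that can be gripped across from above. Origin: centre of its underside.
- heatsink_back (a point): Centre of the heat sink's flat back face: x = +22.5 mm, y = 0, 25 mm above the underside of the heat sink; axes as the heat sink's, +x pointing out of the flat back.
- adapter: Power adapter (brick without its lead), black plastic box 90 (x) by 45 (y) by 28 mm high, 0.15 to 0.3 kg, lying flat on the jig's bed in front of the module; origin at the centre of its underside. Can be gripped across its 45 mm.
- small_sink: Bystander: small heat sink of the same kind, 30 by 36 by 26 mm high; origin at the centre of its underside.
- board: Bystander: green circuit board 70 (x) by 100 (y) mm, parts up to 16 mm high; origin at the centre of its underside.
- capacitor: Bystander: black upright can, 35 mm diameter, 50 mm high; origin at the centre of its underside.
- screwdriver: Bystander: screwdriver lying on the bench along its x axis, about 200 mm long; origin near its middle.
- meter: Bystander: grey hand-held meter, 160 (x) by 78 (y) by 36 mm high, lying flat; origin at the centre of its underside.
- tray: Bystander: blue open screw tray, 130 (x) by 90 (y) by 35 mm high; origin at the centre of its underside.
- coil: Bystander: copper-coloured ring coil, 48 mm outside diameter, 18 mm high, lying flat; origin at the centre of its underside.
Things that resemble listed ones, but are neither listed nor needed, are in the scene too. Leave any yellow look-alike of the heatsink alone.

How it is judged (in metres and radians):
On the way, in this order (a step that is already met when the one before it is completed fails the run):
1. the adapter lies flat on the bench top, off the jig, and is let go (height (world z) of adapter between -0.006 and 0.006 m and angle between adapter's own z axis and vertical below 0.1 rad and linear speed of adapter below 0.02 m/s and contact force between the fingers and adapter below 0.1 N), for 0.2 s.
2. the heat sink is held flat and centred against the module with 6 to 12 N (contact force between heatsink and module between 6 and 12 N and x of heatsink_back in the frame of module_face between -0.004 and 0.004 m and y of heatsink_back in the frame of module_face between -0.007 and 0.007 m and z of heatsink_back in the frame of module_face between -0.006 and 0.006 m and angle between the x axis of heatsink and the x axis of module, either way round below 0.07 rad and angle between heatsink's own z axis and vertical below 0.07 rad and contact force between the fingers and heatsink above 2 N and linear speed of heatsink below 0.02 m/s), for 0.5 s.
At the end, for the whole second after the job is handed in: The adapter lies flat on the bench top, off the jig, untouched by the fingers. The fingers still hold the large heat sink, upright within 4 degrees, its back flat (4 degrees) on the copper face, centred within 7 mm sideways and 6 mm in height, pressing the module with a steady 6 to 12 N (all of step 1 and all of step 2); the arm keeps its last pose, push and grip.
It fails at once if the slide is pushed nearly to its end stop (past 35 of its 40 mm) (x of module_face in the frame of jig above 0.055 m).
It fails at once if the adapter is dropped (in free fall more than 50 mm up) (height (world z) of adapter above 0.05 m and contact force between adapter and anything else below 0.02 N).
It fails at once if another thing on the bench (small heat sink, board, capacitor, screwdriver, meter, tray or coil) is moved more than 30 mm (distance of any of small_sink, board, capacitor, screwdriver, meter, tray, coil from where it was at the start of the episode above 0.03 m).
It also fails if it takes over 72 s, if anything falls off the work surface, if the arm or the gripper's body presses on something with over 40 N, if the wrist force passes 120 N, or if a joint passes its speed limit or range.

## Robot

A 6-joint arm with a two-finger parallel gripper is mounted at the origin on the work surface. World frame = base frame: x ahead of the robot, y to its left, z up, the work surface at z = 0. Lengths are in mm, angles in rad, forces in N, time in s.
With the tool pointing down it reaches from about 350 to 975 mm from the base axis. Payload 7.1 kg.
Tool frame: the origin (TCP) lies midway between the tips of the shut fingers; the grasp point (between the pads) lies 19 mm behind it; z points along the fingers, y is the line along which they close (so a half turn about z gives the same grasp; the last joint's range is limited). The gripper opens to 88 mm and grips with 3 to 60 N. Pads are 20 mm wide; open, the fingers measure 115 mm over their backs; the gripper's body (75 mm by 178 mm) begins 61 mm behind the grasp point.
Start: joints at [-1.168, 0.423, 1.63, -0, 1.089, -0.019], TCP at [255.892, -570.196, 201.775] pointing down, gripper open.
Joint ranges: [-3, 3], [-0.9, 2.11], [0.09, 2.58], [-1.31, 4.45], [0.11, 2.69], [-2.54, 2.54]. Speed limits (rad/s): [2.39, 2.39, 3.01, 3.14, 3.14, 3.14].

## Interface

Orientations are given as a rotation vector (axis times angle).
In Python, from workcell import status, eyes, ticket gives the robot as it stands.
- The arm moves only by the shell command python3 -m jog 'ROWS' [OPENING]. ROWS is a JSON list of rows, 1 to 5 of them, each of 6 numbers: dx, dy, dz in mm, then a rotation vector rx, ry, rz in rad; each row shifts and turns the commanded pose from where the row before left it, along the tool's axes as they then stand; what a row does not reach is not made up. A row lasts 1/12 s, in which the tool goes at most 41.7 mm and 0.125 rad, less where a joint would pass 70% of its speed; a pose out of reach is approached as far as the arm can. OPENING is the finger opening in mm, set as the command begins (- or left out keeps the last). The fingers move at their own pace and stop on an object; the grip force is fixed at half the most. Time passes only in rows, so rows that do not move let the fingers close. It prints the time, the measured TCP pose, the force, the opening and the grip force at its end. Input that does not fit is refused with a message, and nothing moves.
- status.get_obs(): the state, without advancing time (a new reading comes with each control period).
- eyes.get_image(name): name is "scene" or "top" or "wrist"; returns a dict with "img" (400x640x3 uint8, red, green, blue), "range_z" (400x640 float32, mm along the optical axis (not along the pixel's ray), 0 where there is no reading), "fx", "fy", "cx", "cy" (pixels), "R" (3x3) and "t" (3): a world point X has camera coordinates R X + t. Camera axes: x right, y down, z forward; pixel columns grow to the right and rows downward; lengths in mm; the calibration is good to about 2 mm. The wrist camera is an equidistant fisheye: a pixel r from the principal point sees the ray r / f radians off the axis. A picture is of the moment at which its call begins.
- ticket.close_job(): hands the job in; it is judged then, once.
The state is a dict: "t": time; "qpos": joint angles; "qvel": joint speeds; "joint_torque": joint torques, N m; "ee_pos": TCP position; "orientation": TCP orientation; "ft_force": force on the tool from outside, world axes, zero at the start; "moment": the same for the moment, N m; "width": finger opening in mm; "grasp_force": force on a finger pad.
Only numpy, scipy, OpenCV 4.12 (cv2) and the standard library are available. Lean on these libraries where they do the work, as an engineer would, in place of code of your own. Each camera call takes 0.05 s, during which the arm holds its last target. There are 200 camera calls.

## Working session

There is one attempt and no reset: what is moved stays moved. The work goes in short steps, Python scripts to look and compute and a shell command to move; the robot and the scene stay as the last step left them, time stands still between calls to the robot, and variables do not carry over. Pictures are saved under pics/ and viewed, at most 10 in all, crops included, and the job is handed in when it is done.

```bash
mkdir -p pics
cat > h.py <<'E'
import numpy as np, cv2, pickle
from workcell import status, eyes, ticket
def grab(n,tag):
    d=eyes.get_image(n); pickle.dump(d,open(f'pics/{tag}.pkl','wb')); cv2.imwrite(f'pics/{tag}.png',d['img'][:,:,::-1]); return d
def load(tag): return pickle.load(open(f'pics/{tag}.pkl','rb'))
def pt(d,u,v):  # depth -> world (pinhole cams)
    z=d['range_z'][int(v),int(u)]; c=np.array([(u-d['cx'])/d['fx']*z,(v-d['cy'])/d['fy']*z,z])
    return np.array(d['R']).T@(c-np.array(d['t']))
def ray(d,u,v):
    R=np.array(d['R']);o=-R.T@np.array(d['t']);return o,R.T@np.array([(u-d['cx'])/d['fx'],(v-d['cy'])/d['fy'],1])
def atz(d,u,v,z):
    o,r=ray(d,u,v);return o+r*(z-o[2])/r[2]
def crop(d,u0,u1,v0,v1,k,name): cv2.imwrite(f'pics/{name}.png',cv2.resize(d['img'][v0:v1,u0:u1,::-1],None,fx=k,fy=k,interpolation=cv2.INTER_CUBIC))
E
python3 - <<'E'
from h import *
print(status.get_obs())
for n in('top','scene'):
    d=grab(n,n+'0'); R=np.array(d['R']);print(n,d['fx'],d['cx'],d['cy'],-R.T@d['t'],R.round(3).tolist())
E
```

```text
{'t': 0.0, 'qpos': array([-1.16802065e+00,  4.23833839e-01,  1.63071300e+00, -5.90956002e-06,
        1.08863833e+00, -1.90144113e-02]), 'qvel': array([ 0.00115248, -0.00064448,  0.00052886,  0.00058051,  0.0011056 ,
       -0.00091927]), 'joint_torque': array([-2.43969371e-04, -5.44638133e+01, -2.73663890e+01,  6.43444830e-02,
        2.28288292e-02, -1.18322064e-04]), 'ee_pos': array([ 255.64281437, -569.6486579 ,  200.99708317]), 'orientation': array([-3.07045873e+00, -6.57323078e-01,  4.84882387e-04]), 'ft_force': array([0.15039022, 0.15599528, 0.17301066]), 'moment': array([-0.05446324,  0.00407493, -0.02016623]), 'grasp_force': 0.0, 'width': 87.79734373182951}
top 407.1400281773846 323.2148749184743 199.72591483076215 [ 378.62123771    4.71637233 1115.06305326] [[-0.023, -1.0, 0.015], [-0.989, 0.021, -0.145], [0.145, -0.018, -0.989]]
scene 419.6457067792559 316.44095589717426 196.44897460063822 [1174.36482191 -735.19238022  693.79478385] [[0.77, 0.638, -0.018], [0.337, -0.43, -0.838], [-0.542, 0.638, -0.546]]
```

View pics/top0.png

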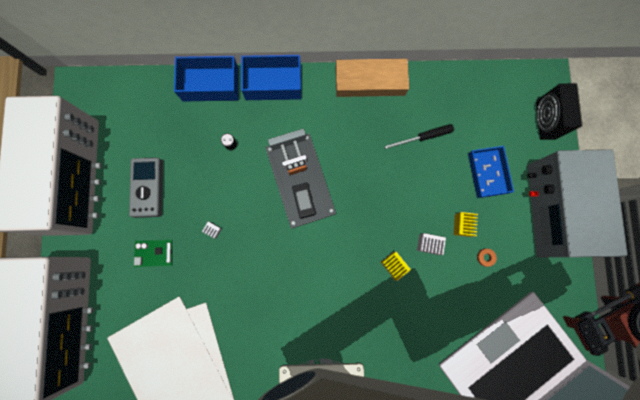

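View pics/scene0.png

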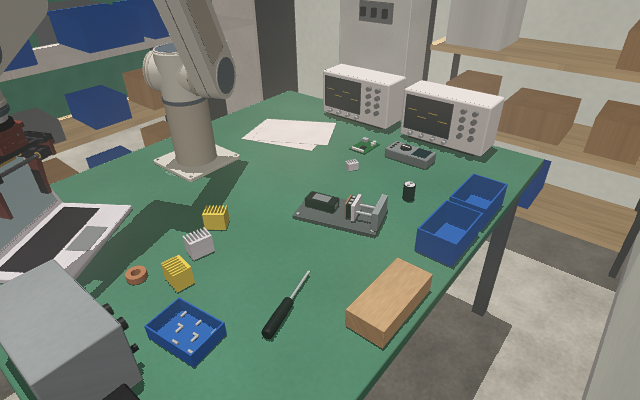

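The top view shows the jig at (300,178), with the adapter on it at (304,200) and the module at (294,162). Three things could be the large heat sink: silver at (432,244), and yellow at (467,224) and (396,265). There is also a small silver one at (211,230). The silver (432,244), scene (199,243), fits because it is plain aluminium and large. I'll confirm it in an enlarged crop.

Run:
```python
from h import *
t=load('top0');s=load('scene0')
f=lambda d,u,v,w,h,k:cv2.resize(d['img'][v:v+h,u:u+w,::-1],None,fx=k,fy=k,interpolation=cv2.INTER_CUBIC)
o=np.zeros((600,800,3),np.uint8)
o[:600,:400]=f(t,260,120,80,120,5)
o[:300,400:]=f(t,410,225,50,37,8)[:300].repeat(1,0) if 0 else np.vstack([f(t,410,225,50,37,8),np.zeros((4,400,3),np.uint8)])
o[300:,400:]=np.vstack([f(s,175,215,50,37,8),np.zeros((4,400,3),np.uint8)])
cv2.imwrite('pics/c1.png',o)
```

```text
(no output)
```

View pics/c1.png

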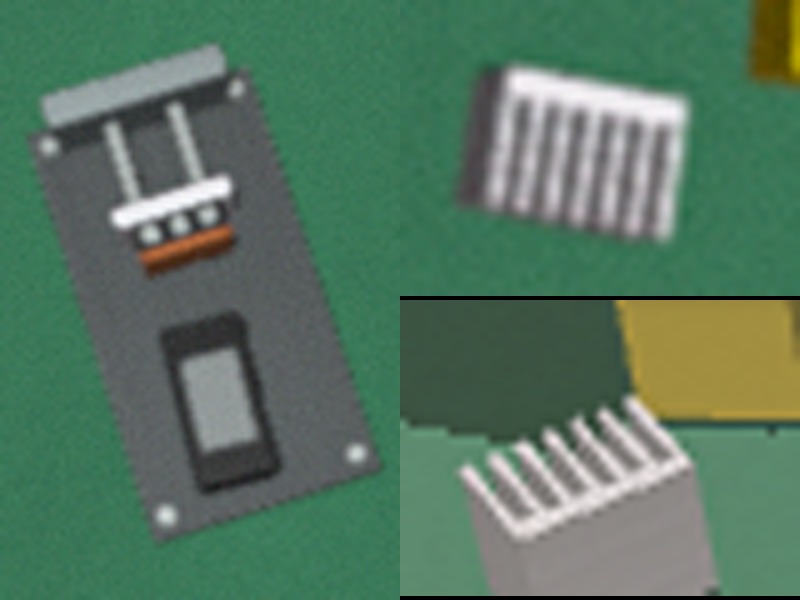

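The silver one has seven upright fins on a plain aluminium back, so it is the large heat sink. Its back faces up in the image (world +x). Its top corners in the crop are (508,68), (688,100), (668,240) and (487,208).

Run:
```python
from h import *
t=load('top0');s=load('scene0')
def C(lst,u0,v0,k,z):
    return np.array([atz(t,(a+.5)/k-.5+u0,(b+.5)/k-.5+v0,z)[:2] for a,b in lst])
def rep(n,P):
    r=cv2.minAreaRect(P.astype(np.float32));print(n,P.round(0).tolist(),'c',P.mean(0).round(1),'rect',np.round(r[0],1),np.round(r[1],1),round(r[2],1))
    e=P[0]+P[1]-P[2]-P[3];print('  yaw(near->far)',np.degrees(np.arctan2(e[1],e[0])).round(2), 'L',np.linalg.norm(e)/2)
rep('hs',C([(108,68),(288,100),(268,240),(87,208)],410,225,8,50))
rep('ad',C([(162,328),(242,312),(278,468),(203,492)],260,120,5,40))
rep('jig',C([(32,135),(250,68),(382,465),(158,540)],260,120,5,12))
rep('cu',C([(140,256),(234,230),(234,232),(140,258)],260,120,5,59))
def cloud(d):
    v,u=np.mgrid[0:400,0:640];z=d['range_z'];c=np.stack([(u-d['cx'])/d['fx']*z,(v-d['cy'])/d['fy']*z,z],-1)
    P=(c-d['t'])@np.array(d['R']);return P,z>0
H=C([(108,68),(288,100),(268,240),(87,208)],410,225,8,50).mean(0)
A=C([(162,328),(242,312),(278,468),(203,492)],260,120,5,40).mean(0)
for n,d in(('top',t),('scene',s)):
    P,ok=cloud(d)
    for nm,c,zl,rr in(('hs',H,42,45),('ad',A,33,56)):
        m=ok&(np.hypot(P[...,0]-c[0],P[...,1]-c[1])<rr)&(P[...,2]>zl)&(P[...,2]<zl+15)
        Q=P[m];r=cv2.minAreaRect(Q[:,:2].astype(np.float32));print(n,nm,m.sum(),'topz',np.percentile(Q[:,2],[10,50,90]).round(1),np.round(r[0],1),np.round(r[1],1),r[2])
    b=P[ok&(np.hypot(P[...,0]-H[0],P[...,1]-H[1])<90)&(abs(P[...,2])<8)];print(n,'bench z',np.median(b[:,2]))
    r=np.hypot(P[...,0]-A[0],P[...,1]-A[1])
    q=P[ok&(r<75)&(r>60)&(P[...,2]<20)&(P[...,2]>8)];print('bed z',np.median(q[:,2]))
    m=ok&(r<250)&(P[...,0]>A[0]+40)&(P[...,2]>52)&(P[...,2]<90)&(abs(P[...,1]-A[1])<90);print('module/block z',np.percentile(P[m][:,2],[10,50,90]).round(1))
```

```text
hs [[440.0, -275.0], [429.0, -333.0], [383.0, -324.0], [395.0, -265.0]] c [ 411.9 -299.4] rect [ 411.9 -299.4] [60.2 46.3] 78.6
  yaw(near->far) -11.92 L 46.29801687900829
ad [[577.0, 67.0], [585.0, 24.0], [500.0, 7.0], [488.0, 47.0]] c [537.4  36.4] rect [537.4  35.9] [91.1 43.7] 13.1
  yaw(near->far) 12.44 L 88.76737119129334
jig [[693.0, 140.0], [729.0, 18.0], [504.0, -50.0], [465.0, 73.0]] c [597.7  45.3] rect [597.3  45.1] [237.1 128.3] 16.6
  yaw(near->far) 16.64 L 236.3054924267745
cu [[612.0, 78.0], [625.0, 28.0], [624.0, 28.0], [611.0, 78.0]] c [618.3  52.6] rect [618.3  52.6] [ 1.  51.9] 14.7
  yaw(near->far) -0.79 L 1.0831749824179566
top hs 262 topz [44.8 48.9 52.3] [ 412.9 -299.9] [59.  45.3] 77.84910583496094
top ad 560 topz [36.7 40.  42.4] [538.2  37.4] [90.7 44.9] 13.199752807617188
top bench z -0.06356332760729774
bed z 11.722197000656724
module/block z [57.3 63.2 67.8]
scene hs 242 topz [43.1 47.4 49.5] [ 413.2 -301.5] [58.1 50. ] 78.07977294921875
scene ad 310 topz [35.6 38.2 40.4] [538.6  34.9] [91.2 47.5] 13.076627731323242
scene bench z -1.3302545356680266
bed z 10.18532334612637
module/block z [55.3 61.5 66.1]
```

```bash
cat >> h.py <<'E'
from scipy.spatial.transform import Rotation as Ro
def go(x,y,z,yaw):
    o=status.get_obs();R=Ro.from_rotvec(o['orientation']);T=Ro.from_euler('z',yaw,degrees=True)*Ro.from_rotvec([np.pi,0,0])
    d=np.array([x,y,z])-o['ee_pos'];print('t',round(o['t'],2),'turn(tool)',(R.inv()*T).as_rotvec().round(4),'d pre-turn',R.inv().apply(d).round(1),'d post-turn',T.inv().apply(d).round(1),'q',o['qpos'].round(2),'F',o['ft_force'].round(1),'w',round(o['width'],1),'g',round(o['grasp_force'],1))
E
python3 -m jog '[[0, 0, 0, 0, 0, 0.097], [0, 0, 0, 0, 0, 0.097], [24.3, -31, 0, 0, 0, 0], [24.3, -31, 0, 0, 0, 0], [24.3, -31, 0, 0, 0, 0]]' 
for i in 1; do python3 -m jog '[[24.3, -31, 0, 0, 0, 0], [24.3, -31, 0, 0, 0, 0], [24.3, -31, 0, 0, 0, 0], [24.3, -31, 0, 0, 0, 0], [24.3, -31, 0, 0, 0, 0]]'; done
python3 -m jog '[[24.3, -31, 0, 0, 0, 0], [24.3, -31, 0, 0, 0, 0], [24.3, -31, 0, 0, 0, 0], [24.3, -31, 0, 0, 0, 0], [24.3, -31, 0, 0, 0, 0]]'
python3 -m jog '[[24.3, -31, 0, 0, 0, 0], [24.3, -31, 0, 0, 0, 0], [0, 0, 0, 0, 0, 0], [0, 0, 0, 0, 0, 0]]'
python3 -c "
from h import *
go(538.3,36.5,17,13.1)
d=grab('wrist','w1');print(d['fx'],d['cx'],d['cy'],d['R'],d['t'])"
```

```text
t: 0.52
ee_pos: [305.7, -461.8, 201.1]
orientation: [-3.121, -0.354, 0.001]
ft_force: [1.4, 0.6, 0.7]
width: 87.9
grasp_force: 0.0
t: 0.93
ee_pos: [389.4, -282.8, 201.6]
orientation: [-3.121, -0.356, 0.0]
ft_force: [-0.2, -0.2, 0.0]
width: 88.0
grasp_force: 0.0
t: 1.35
ee_pos: [472.9, -104.3, 201.7]
orientation: [-3.121, -0.357, 0.0]
ft_force: [0.7, -0.6, -0.4]
width: 87.5
grasp_force: 0.0
t: 1.68
ee_pos: [506.2, -33.1, 201.4]
orientation: [3.12, 0.363, -0.001]
ft_force: [-0.1, 0.1, 0.2]
width: 88.2
grasp_force: 0.0
t 1.68 turn(tool) [-0.0001  0.0006  0.0032] d pre-turn [ 47.3 -60.4 184.4] d post-turn [ 47.  -60.6 184.4] q [-0.09  0.25  1.89 -0.    1.    1.25] F [-0.1  0.1  0.2] w 88.2 g 0.0
309.70691628693146 316.96783561598033 194.8626655638882 [[ 2.29582552e-01 -9.73288809e-01  8.63680510e-04]
 [-9.43257849e-01 -2.22279841e-01  2.46690703e-01]
 [-2.39909322e-01 -5.74505545e-02 -9.69093881e-01]] [-150.87796745  439.18194585  509.18796625]
```

View pics/w1.png

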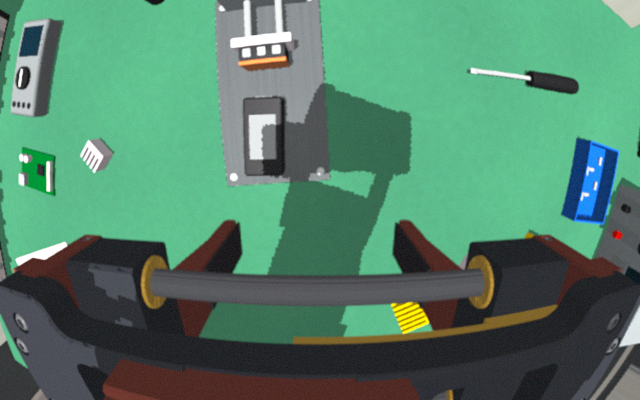

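The wrist view shows the adapter's top at (245,98), (284,97), (282,175) and (245,175). The near corners of the bed are at (228,186) and (329,180), and the copper's top front edge runs from (239,66) to (287,64). I'll cross-check these against the first measurement while moving over the adapter.

```bash
cat >> h.py <<'E'
def fe(d,u,v,z):
    x,y=(u-d['cx']),(v-d['cy']);r=np.hypot(x,y);th=r/d['fx'];c=np.array([x/r*np.sin(th),y/r*np.sin(th),np.cos(th)])
    R=np.array(d['R']);o=-R.T@np.array(d['t']);w=R.T@c;return (o+w*(z-o[2])/w[2])[:2].round(1)
E
python3 -c "
from h import *
d=load('w1')
A=[fe(d,*p,40) for p in((245,98),(284,97),(282,175),(245,175))];print(A,np.mean(A,0))
print([fe(d,*p,12) for p in((228,186),(329,180))],[fe(d,*p,59) for p in((239,66),(287,64))])"
python3 -m jog '[[23.5, -30.2, 40, 0, 0, 0], [23.5, -30.2, 0, 0, 0, 0], [0, 0, 0, 0, 0, 0], [0, 0, 0, 0, 0, 0]]'
python3 -c "
from h import *
go(538.3,36.5,17,13.1)"
```

```text
[array([575.9,  63.5]), array([585.6,  20.5]), array([499.2,   3.6]), array([489.6,  45.8])] [537.575  33.35 ]
[array([464.1,  70.5]), array([500.4, -52.2])] [array([608.5,  73.4]), array([620. ,  23.3])]
t: 2.07
ee_pos: [533.9, 25.6, 171.2]
orientation: [3.121, 0.358, -0.002]
ft_force: [-0.1, -1.0, 0.7]
width: 87.8
grasp_force: 0.0
t 2.07 turn(tool) [ 0.      0.0011 -0.0001] d pre-turn [  6.9  -9.6 154.2] d post-turn [  6.8  -9.6 154.2] q [ 0.03  0.33  1.85 -0.    0.96  1.37] F [-0.1 -1.   0.7] w 87.8 g 0.0
```

The two measurements agree to about 3 mm. Next I descend and grip the adapter.

```bash
python3 -m jog '[[6.9, -8.7, 35, 0, 0, 0], [0, 0, 38, 0, 0, 0], [0, 0, 38, 0, 0, 0], [0, 0, 28, 0, 0, 0], [0, 0, 15, 0, 0, 0]]'
python3 -m jog '[[0, 0, 0, 0, 0, 0], [0, 0, 0, 0, 0, 0]]'
python3 -m jog '[[0, 0, 0, 0, 0, 0], [0, 0, 0, 0, 0, 0], [0, 0, 0, 0, 0, 0], [0, 0, 0, 0, 0, 0], [0, 0, 0, 0, 0, 0]]' 30
python3 -m jog '[[0, 0, 0, 0, 0, 0], [0, 0, 0, 0, 0, 0], [0, 0, 0, 0, 0, 0], [0, 0, 0, 0, 0, 0], [0, 0, 0, 0, 0, 0]]'
```

```text
t: 2.48
ee_pos: [536.1, 33.7, 14.9]
orientation: [-3.122, -0.354, 0.007]
ft_force: [0.1, 1.1, 0.1]
width: 87.9
grasp_force: 0.0
t: 2.65
ee_pos: [538.1, 34.3, 17.6]
orientation: [3.122, 0.354, -0.003]
ft_force: [0.6, 0.6, 1.1]
width: 87.8
grasp_force: 0.0
t: 3.07
ee_pos: [539.4, 36.0, 18.5]
orientation: [3.121, 0.357, 0.002]
ft_force: [1.1, 0.4, -0.4]
width: 57.8
grasp_force: 0.0
t: 3.48
ee_pos: [539.0, 36.2, 17.9]
orientation: [-3.121, -0.357, -0.0]
ft_force: [-1.1, 2.2, 5.4]
width: 43.8
grasp_force: 30.0
```

```bash
python3 -m jog '[[0, 0, -8, 0, 0, 0], [0, 0, -15, 0, 0, 0], [0, 0, -18, 0, 0, 0], [0, 0, -9, 0, 0, 0], [0, 0, 0, 0, 0, 0]]'
python3 -c "
from h import *
go(560,-105,70,16.6)"
```

```text
t: 3.9
ee_pos: [540.2, 36.0, 69.5]
orientation: [3.121, 0.357, 0.005]
ft_force: [0.5, 0.4, -1.7]
width: 43.8
grasp_force: 30.0
t 3.9 turn(tool) [ 0.0008 -0.0033 -0.0619] d pre-turn [-12.6 141.8  -0.4] d post-turn [-21.3 140.8  -0.5] q [ 0.04  0.49  1.9  -0.    0.74  1.39] F [ 0.5  0.4 -1.7] w 43.8 g 30.0
```

```bash
python3 -m jog '[[-1.6, 15, 0, 0, 0, -0.062], [-3.3, 25, 0, 0, 0, 0], [-3.3, 30, 0, 0, 0, 0], [-3.3, 30, 0, 0, 0, 0], [-3.3, 25, 0, 0, 0, 0]]'
python3 -m jog '[[-2.5, 16, 0, 0, 0, 0], [0, 0, 12, 0, 0, 0], [0, 0, 20, 0, 0, 0], [0, 0, 15, 0, 0, 0], [0, 0, 7, 0, 0, 0]]'
python3 -m jog '[[0, 0, 0, 0, 0, 0], [0, 0, 0, 0, 0, 0], [0, 0, 0, 0, 0, 0]]'
python3 -c "
from h import *
go(560,-105,6,16.6)"
```

```text
t: 4.32
ee_pos: [559.3, -89.7, 66.9]
orientation: [-3.109, -0.454, 0.001]
ft_force: [-1.0, 0.5, -2.2]
width: 43.2
grasp_force: 30.0
t: 4.73
ee_pos: [559.4, -103.4, 10.7]
orientation: [-3.107, -0.453, 0.007]
ft_force: [-0.2, 0.4, -2.6]
width: 43.9
grasp_force: 30.0
t: 4.98
ee_pos: [562.1, -103.9, 14.0]
orientation: [3.108, 0.454, 0.001]
ft_force: [-0.2, 0.3, -2.8]
width: 43.1
grasp_force: 30.0
t 4.98 turn(tool) [ 0.0003 -0.0005  0.0006] d pre-turn [-2.3  0.5  8. ] d post-turn [-2.3  0.5  8. ] q [-0.2   0.62  1.84  0.    0.68  1.08] F [-0.2  0.3 -2.8] w 43.1 g 30.0
```

```bash
python3 -m jog '[[0, 0, 3, 0, 0, 0], [0, 0, 2, 0, 0, 0], [0, 0, 0, 0, 0, 0], [0, 0, 0, 0, 0, 0]]'
python3 -m jog '[[0, 0, 1.5, 0, 0, 0], [0, 0, 0, 0, 0, 0], [0, 0, 0, 0, 0, 0]]'
python3 -m jog '[[0, 0, 1.5, 0, 0, 0], [0, 0, 0, 0, 0, 0], [0, 0, 0, 0, 0, 0]]'
```

```text
t: 5.32
ee_pos: [561.8, -104.2, 8.9]
orientation: [3.109, 0.454, 0.0]
ft_force: [-0.3, -0.3, -2.5]
width: 43.5
grasp_force: 30.0
t: 5.57
ee_pos: [561.7, -104.2, 7.2]
orientation: [3.109, 0.454, -0.0]
ft_force: [0.4, -1.1, -2.2]
width: 43.4
grasp_force: 30.0
t: 5.82
ee_pos: [562.0, -104.3, 6.0]
orientation: [3.109, 0.454, 0.001]
ft_force: [0.7, -0.5, 2.8]
width: 43.4
grasp_force: 30.0
```

```bash
python3 -m jog '[[0, 0, 0, 0, 0, 0], [0, 0, 0, 0, 0, 0], [0, 0, 0, 0, 0, 0], [0, 0, 0, 0, 0, 0], [0, 0, 0, 0, 0, 0]]' 80
python3 -m jog '[[0, 0, -15, 0, 0, 0], [0, 0, -35, 0, 0, 0], [0, 0, -35, 0, 0, 0], [0, 0, -35, 0, 0, 0], [0, 0, -20, 0, 0, 0]]' 88
python3 -c "
from h import *
d=grab('top','top1')
P=[]
v,u=np.mgrid[150:260,250:420];z=d['range_z'][150:260,250:420]
c=np.stack([(u-d['cx'])/d['fx']*z,(v-d['cy'])/d['fy']*z,z],-1);P=(c-d['t'])@np.array(d['R'])
m=(z>0)&(np.hypot(P[...,0]-560,P[...,1]+105)<60)&(P[...,2]<45)&(P[...,2]>15);Q=P[m];print(m.sum(),np.percentile(Q[:,2],[10,50,90]) if m.sum() else '',cv2.minAreaRect(Q[:,:2].astype('f')) if m.sum() else '')
go(412.5,-300,145,-12)"
```

```text
t: 6.23
ee_pos: [561.7, -104.2, 5.6]
orientation: [3.109, 0.454, 0.0]
ft_force: [0.4, -0.1, -0.3]
width: 73.8
grasp_force: 0.0
t: 6.65
ee_pos: [563.1, -104.5, 149.3]
orientation: [3.107, 0.453, 0.006]
ft_force: [1.2, -0.5, 0.1]
width: 87.7
grasp_force: 0.0
0  
t 6.7 turn(tool) [ 0.0021 -0.0086  0.4993] d pre-turn [-202.   143.4    6.2] d post-turn [-108.6  222.6    7.1] q [-0.2   0.41  1.79  0.    0.94  1.08] F [ 0.6 -0.3  2.7] w 88.4 g 0.0
```

```bash
python3 -m jog '[[0, 0, 0, 0, 0, 0.124], [0, 0, 0, 0, 0, 0.124], [0, 0, 0, 0, 0, 0.124], [0, 0, 0, 0, 0, 0.124], [-15.5, 31.8, 0, 0, 0, 0]]'
python3 -m jog '[[-15.5, 31.8, 0, 0, 0, 0], [-15.5, 31.8, 0, 0, 0, 0], [-15.5, 31.8, 0, 0, 0, 0], [-15.5, 31.8, 0, 0, 0, 0], [-15.5, 31.8, 0, 0, 0, 0]]'
python3 -m jog '[[-15.5, 31.8, 0, 0, 0, 0], [0, 0, 0, 0, 0, 0], [0, 0, 0, 0, 0, 0]]'
python3 -c "
from h import *
d=grab('top','top1')
v,u=np.mgrid[0:400,0:640];z=d['range_z']
c=np.stack([(u-d['cx'])/d['fx']*z,(v-d['cy'])/d['fy']*z,z],-1);P=(c-d['t'])@np.array(d['R'])
m=(z>0)&(np.hypot(P[...,0]-560,P[...,1]+105)<60)&(P[...,2]<45)&(P[...,2]>15);Q=P[m];print(m.sum(),np.percentile(Q[:,2],[10,50,90]),cv2.minAreaRect(Q[:,:2].astype('f')))
grab('wrist','w2')
go(412.8,-300,10,-12)
cv2.imwrite('pics/c2.png',np.hstack([cv2.resize(d['img'][100:300,250:450,::-1],None,fx=1.5,fy=1.5),cv2.resize(load('w2')['img'][50:350,60:560,::-1],None,fx=1,fy=1)]))"
```

```text
t: 7.12
ee_pos: [542.8, -129.9, 145.6]
orientation: [-3.123, 0.332, -0.004]
ft_force: [-0.6, -1.6, 0.9]
width: 87.8
grasp_force: 0.0
t: 7.53
ee_pos: [430.2, -272.8, 145.3]
orientation: [-3.125, 0.323, 0.001]
ft_force: [0.1, -0.7, -0.5]
width: 87.8
grasp_force: 0.0
t: 7.78
ee_pos: [408.7, -301.0, 145.3]
orientation: [-3.124, 0.329, 0.001]
ft_force: [-0.2, 0.1, -0.3]
width: 88.0
grasp_force: 0.0
555 [24.44416634 27.5641375  30.29078455] ((561.305419921875, -104.45916748046875), (90.17929077148438, 45.51094055175781), 16.81681251525879)
t 7.88 turn(tool) [-0.0004  0.0002  0.0027] d pre-turn [ 2.900e+00 -1.000e-01  1.354e+02] d post-turn [  2.9  -0.2 135.4] q [-0.65  0.33  1.93  0.    0.88  1.12] F [-0.   0.4  0.2] w 87.6 g 0.0
```

View pics/c2.png

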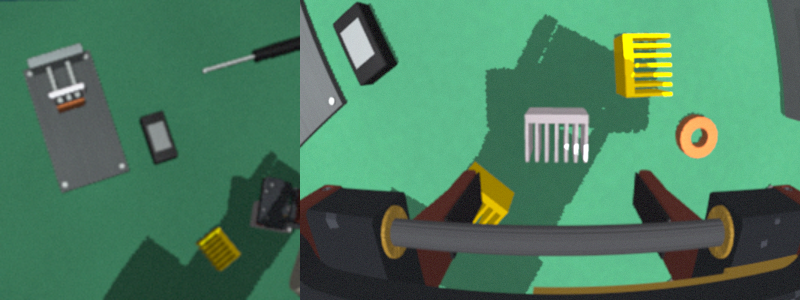

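The top view shows the adapter lying flat on the bench beside the jig. In the wrist view the heat sink's top corners are (285,163), (349,163), (349,212) and (286,212), and a yellow look-alike stands near the left finger. I'll check the clearance first.

```bash
python3 -c "
from h import *
w=load('w2');A=[fe(w,*p,50) for p in((285,160),(349,160),(349,212),(286,212))];print(A,np.mean(A,0))
c0=np.array([412.8,-300]);a=np.radians(-12);X=np.array([np.cos(a),np.sin(a)]);Y=np.array([-X[1],X[0]])
d=load('top0');v,u=np.mgrid[0:400,0:640];z=d['range_z'];c=np.stack([(u-d['cx'])/d['fx']*z,(v-d['cy'])/d['fy']*z,z],-1);P=(c-d['t'])@np.array(d['R'])
m=(z>0)&(P[...,2]>10)&(np.hypot(P[...,0]-c0[0],P[...,1]-c0[1])<140);m[:,455:]&=True
Q=P[m][:,:2]-c0;q=np.stack([Q@X,Q@Y],1)
yl=(d['img'][m][:,0]>120)&(d['img'][m][:,2]<80)
for s in(1,-1):
  k=q[yl&(q[:,1]*s>0)]
  if len(k): print(s,k.min(0),k.max(0)); kk=k[abs(k[:,0])<14]; print('  within finger x band',len(kk),abs(kk[:,1]).min() if len(kk) else '')
"
```

```text
[array([ 443.3, -280. ]), array([ 431.3, -337. ]), array([ 382.6, -327.9]), array([ 394.9, -269.5])] [ 413.025 -303.6  ]
1 [-103.70805464   49.54340099] [-39.92839658 119.21416249]
  within finger x band 0 
-1 [ -17.67801746 -139.96396242] [ 99.59513414 -59.15091662]
  within finger x band 17 133.25328713746796
```

```bash
python3 -m jog '[[3.2, 1, 35, 0, 0, 0], [0, 0, 38, 0, 0, 0], [0, 0, 35, 0, 0, 0], [0, 0, 20, 0, 0, 0], [0, 0, 8, 0, 0, 0]]'
python3 -m jog '[[0, 0, 0, 0, 0, 0], [0, 0, 0, 0, 0, 0], [0, 0, 0, 0, 0, 0], [0, 0, 0, 0, 0, 0], [0, 0, 0, 0, 0, 0]]' 45
python3 -m jog '[[0, 0, 0, 0, 0, 0], [0, 0, 0, 0, 0, 0], [0, 0, 0, 0, 0, 0], [0, 0, 0, 0, 0, 0], [0, 0, 0, 0, 0, 0]]'
python3 -c "
from h import *
go(413,-301,9,-12)"
```

```text
t: 8.3
ee_pos: [411.9, -298.9, 6.6]
orientation: [-3.122, 0.319, 0.007]
ft_force: [-1.1, -0.4, 0.4]
width: 87.8
grasp_force: 0.0
t: 8.72
ee_pos: [413.7, -302.0, 11.0]
orientation: [3.124, -0.323, 0.003]
ft_force: [0.3, 1.3, 1.0]
width: 58.0
grasp_force: 1.0
t: 9.13
ee_pos: [413.7, -302.0, 11.0]
orientation: [3.124, -0.324, 0.003]
ft_force: [0.2, 1.7, 7.1]
width: 58.1
grasp_force: 30.0
t 9.13 turn(tool) [ 0.0008 -0.0021  0.003 ] d pre-turn [-0.9 -0.8  2. ] d post-turn [-0.9 -0.8  2. ] q [-0.65  0.57  1.98  0.    0.59  1.12] F [0.2 1.7 7.1] w 58.1 g 30.0
```

```bash
python3 -m jog '[[0, 0, -10, 0, 0, 0], [0, 0, -20, 0, 0, 0], [0, 0, -25, 0, 0, 0], [0, 0, -20, 0, 0, 0], [0, 0, -10, 0, 0, 0]]'
python3 -m jog '[[0, 0, 0, 0, 0, -0.1], [0, 0, 0, 0, 0, -0.1], [0, 0, 0, 0, 0, -0.1], [0, 0, 0, 0, 0, -0.1], [0, 0, 0, 0, 0, -0.1]]'
python3 -m jog '[[0, 0, 0, 0, 0, 0], [0, 0, 0, 0, 0, 0]]'
python3 -c "
from h import *
go(559,33.3,94,16.6)"
```

```text
t: 9.55
ee_pos: [413.7, -302.3, 97.6]
orientation: [3.123, -0.323, 0.005]
ft_force: [-1.1, -0.4, -0.6]
width: 57.4
grasp_force: 30.0
t: 9.97
ee_pos: [412.5, -301.4, 94.8]
orientation: [-3.107, -0.467, 0.0]
ft_force: [0.6, -0.1, -1.8]
width: 57.8
grasp_force: 30.0
t: 10.13
ee_pos: [412.6, -301.4, 94.7]
orientation: [-3.108, -0.455, 0.0]
ft_force: [0.1, 0.5, -1.3]
width: 57.6
grasp_force: 30.0
t 10.13 turn(tool) [-0.0001  0.0002  0.001 ] d pre-turn [ 236.2 -278.7    0.7] d post-turn [ 235.9 -278.9    0.7] q [-0.65  0.42  1.95 -0.    0.77  0.63] F [ 0.1  0.5 -1.3] w 57.6 g 30.0
```

```bash
python3 -m jog '[[11, -13, 0, 0, 0, 0], [21.5, -25.3, 0, 0, 0, 0], [21.5, -25.3, 0, 0, 0, 0], [21.5, -25.3, 0, 0, 0, 0], [21.5, -25.3, 0, 0, 0, 0]]'
python3 -m jog '[[21.5, -25.3, 0, 0, 0, 0], [21.5, -25.3, 0, 0, 0, 0], [21.5, -25.3, 0, 0, 0, 0], [21.5, -25.3, 0, 0, 0, 0], [21.5, -25.3, 0, 0, 0, 0]]'
python3 -m jog '[[21.5, -25.3, 0, 0, 0, 0], [10.2, -12.7, 0, 0, 0, 0], [0, 0, 0, 0, 0, 0], [0, 0, 0, 0, 0, 0]]'
python3 -c "
from h import *
go(559,33.3,23,16.6)
d=grab('wrist','w3');t=grab('top','top3');f=lambda i:cv2.resize(i[...,::-1],None,fx=2.6,fy=2.6,interpolation=cv2.INTER_CUBIC)
cv2.imwrite('pics/c3.png',f(d['img'][0:210,150:450]))"
```

```text
t: 10.55
ee_pos: [472.8, -162.9, 94.7]
orientation: [-3.109, -0.453, 0.0]
ft_force: [0.5, 0.2, -1.7]
width: 57.7
grasp_force: 30.0
t: 10.97
ee_pos: [539.1, -10.3, 94.7]
orientation: [3.109, 0.455, -0.0]
ft_force: [1.2, -0.7, -1.3]
width: 57.8
grasp_force: 30.0
t: 11.3
ee_pos: [558.0, 34.3, 94.5]
orientation: [3.108, 0.46, -0.001]
ft_force: [0.0, -0.9, -1.9]
width: 57.7
grasp_force: 30.0
t 11.3 turn(tool) [0.     0.0005 0.0039] d pre-turn [ 0.7  1.3 71.5] d post-turn [ 0.6  1.3 71.5] q [ 0.04  0.48  1.85 -0.    0.82  1.32] F [ 0.  -0.9 -1.9] w 57.7 g 30.0
```

View pics/c3.png

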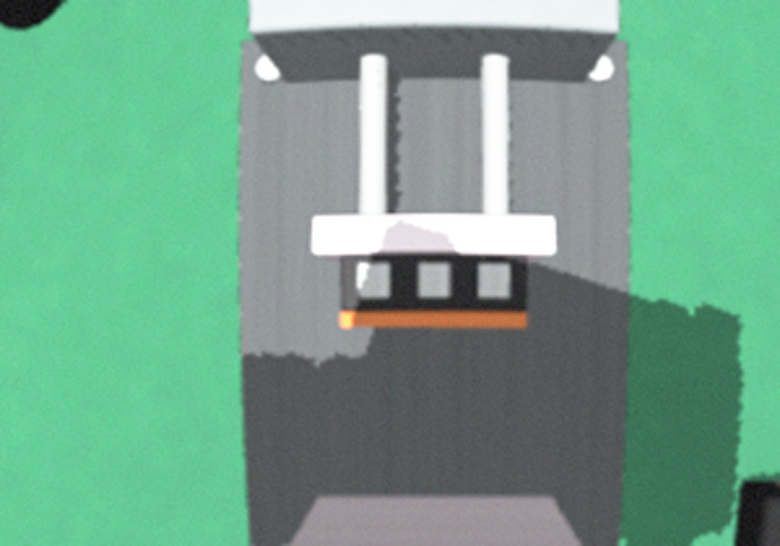

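The wrist view shows the module square to the tool. The copper's top front edge runs from (340,328) to (527,328) in the crop. The lower edge of the sink's back runs from (318,496) to (553,496).

```bash
python3 -c "
from h import *
d=load('w3');o=status.get_obs();R=Ro.from_rotvec(o['orientation'])
f=lambda u,v,z:R.inv().apply(np.r_[fe(d,u/2.6+150-.3,v/2.6-.3,z),z]-o['ee_pos']).round(1)
print('cu',f(340,328,59),f(527,328,59),'cu top front',f(340,312,59),f(527,312,59))
print('sink back bottom',f(318,496,83.5),f(553,496,83.5))
print('bed edges',f(242,200,12),f(629,200,12),f(247,480,12),f(622,480,12))
t=load('top3')
"
```

```text
cu [ 61.4 -24.7  35.4] [61.4 26.1 35.4] cu top front [ 65.8 -24.6  35.4] [65.8 25.9 35.4]
sink back bottom [ 20.3 -28.2  10.9] [20.3 30.6 10.9]
bed edges [104.4 -62.9  82.3] [104.6  65.5  82.3] [  8.9 -63.6  82.4] [ 9.  65.6 82.4]
```

Laterally aligned to within 0.5 mm. Next I lower it onto the bed.

```bash
python3 -m jog '[[0, 0, 12, 0, 0, 0.004], [0, 0, 20, 0, 0, 0], [0, 0, 20, 0, 0, 0], [0, 0, 11, 0, 0, 0], [0, 0, 4, 0, 0, 0]]'
python3 -m jog '[[0, 0, 1.5, 0, 0, 0], [0, 0, 0, 0, 0, 0], [0, 0, 0, 0, 0, 0]]'
python3 -m jog '[[0, 0, 1, 0, 0, 0], [0, 0, 0, 0, 0, 0], [0, 0, 0, 0, 0, 0]]'
python3 -m jog '[[0, 0, 1, 0, 0, 0], [0, 0, 0, 0, 0, 0], [0, 0, 0, 0, 0, 0]]'
```

```text
t: 11.82
ee_pos: [556.3, 32.7, 25.3]
orientation: [-3.109, -0.451, 0.006]
ft_force: [0.1, -0.0, -0.6]
width: 57.7
grasp_force: 30.0
t: 12.07
ee_pos: [558.8, 33.5, 26.8]
orientation: [3.109, 0.453, 0.002]
ft_force: [-0.6, -0.7, -1.3]
width: 57.9
grasp_force: 30.0
t: 12.32
ee_pos: [558.5, 33.7, 25.7]
orientation: [3.109, 0.454, 0.001]
ft_force: [0.5, -0.2, -2.8]
width: 57.8
grasp_force: 30.0
t: 12.57
ee_pos: [558.2, 33.7, 24.2]
orientation: [3.109, 0.454, 0.0]
ft_force: [0.3, 0.2, -1.3]
width: 57.6
grasp_force: 30.0
```

```bash
python3 -m jog '[[0, 0, 0.7, 0, 0, 0], [0, 0, 0, 0, 0, 0], [0, 0, 0, 0, 0, 0]]'
python3 -m jog '[[0, 0, 0.7, 0, 0, 0], [0, 0, 0, 0, 0, 0], [0, 0, 0, 0, 0, 0]]'
```

```text
t: 12.82
ee_pos: [558.1, 33.6, 23.4]
orientation: [-3.109, -0.454, 0.0]
ft_force: [-0.7, 0.3, -1.7]
width: 58.1
grasp_force: 30.0
t: 13.07
ee_pos: [558.2, 33.7, 23.0]
orientation: [3.109, 0.454, 0.0]
ft_force: [-0.9, 0.4, 3.7]
width: 57.8
grasp_force: 30.0
```

It is touching the bed. I'll ease off 0.5 mm and approach the module.

```bash
python3 -m jog '[[0, 0, -0.5, 0, 0, 0], [10, 0, 0, 0, 0, 0], [12, 0, 0, 0, 0, 0], [8, 0, 0, 0, 0, 0], [0, 0, 0, 0, 0, 0]]'
python3 -m jog '[[5, 0, 0, 0, 0, 0], [5, 0, 0, 0, 0, 0], [4, 0, 0, 0, 0, 0], [0, 0, 0, 0, 0, 0], [0, 0, 0, 0, 0, 0]]'
python3 -m jog '[[2, 0, 0, 0, 0, 0], [2, 0, 0, 0, 0, 0], [2, 0, 0, 0, 0, 0], [0, 0, 0, 0, 0, 0], [0, 0, 0, 0, 0, 0]]'
```

```text
t: 13.48
ee_pos: [589.1, 42.6, 23.4]
orientation: [3.108, 0.454, 0.003]
ft_force: [-0.2, 0.6, -0.8]
width: 57.9
grasp_force: 30.0
t: 13.9
ee_pos: [600.3, 46.3, 23.1]
orientation: [-3.109, -0.454, 0.0]
ft_force: [-1.1, -0.4, -0.2]
width: 57.9
grasp_force: 30.0
t: 14.32
ee_pos: [605.5, 47.8, 23.1]
orientation: [-3.109, -0.454, 0.002]
ft_force: [-3.9, -1.4, 1.0]
width: 57.7
grasp_force: 30.0
```

```bash
python3 -m jog '[[2, 0, 0, 0, 0, 0], [2, 0, 0, 0, 0, 0], [2, 0, 0, 0, 0, 0], [0, 0, 0, 0, 0, 0], [0, 0, 0, 0, 0, 0]]'
python3 -m jog '[[2, 0, 0, 0, 0, 0], [2, 0, 0, 0, 0, 0], [0, 0, 0, 0, 0, 0], [0, 0, 0, 0, 0, 0], [0, 0, 0, 0, 0, 0]]'
python3 -c "
from h import *
import subprocess
go(635.8-22.5,50.5,23,16.6)
d=grab('wrist','w4');t=grab('top','top4');s=grab('scene','scene4')
f=lambda i,k:cv2.resize(i[...,::-1],None,fx=k,fy=k,interpolation=cv2.INTER_CUBIC)
a=f(d['img'][0:200,190:390],2);b=f(s['img'][165:245,290:390],4)[:400];o=np.zeros((400,800,3),np.uint8);o[:,:400]=a;o[:b.shape[0],400:]=b;cv2.imwrite('pics/c4.png',o)"
```

```text
t: 14.73
ee_pos: [610.6, 49.4, 23.1]
orientation: [3.109, 0.454, -0.004]
ft_force: [-6.7, -2.2, 3.7]
width: 57.7
grasp_force: 30.0
t: 15.15
ee_pos: [613.7, 50.3, 23.1]
orientation: [3.108, 0.454, -0.006]
ft_force: [-8.7, -4.5, 6.3]
width: 58.0
grasp_force: 30.0
t 15.15 turn(tool) [-0.0004  0.0039  0.0003] d pre-turn [-0.3 -0.3  0.1] d post-turn [-0.3 -0.3  0.1] q [ 0.06  0.65  1.74 -0.    0.76  1.34] F [-8.7 -4.5  6.3] w 58.0 g 30.0
```

View pics/c4.png

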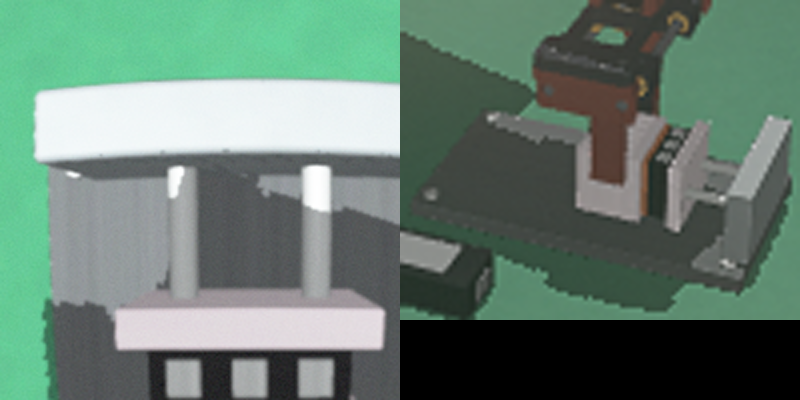

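The scene view shows the sink upright on the bed with its back flat on the copper face. Geometry puts the face at about +40 mm, and the measured push is about 9 to 10 N. I'll hold and check that it stays steady.

```bash
python3 -m jog '[[0, 0, 0, 0, 0, 0], [0, 0, 0, 0, 0, 0], [0, 0, 0, 0, 0, 0], [0, 0, 0, 0, 0, 0], [0, 0, 0, 0, 0, 0]]'
python3 -m jog '[[0, 0, 0, 0, 0, 0], [0, 0, 0, 0, 0, 0], [0, 0, 0, 0, 0, 0], [0, 0, 0, 0, 0, 0], [0, 0, 0, 0, 0, 0]]'
python3 -c "
from h import *
d=load('top4');v,u=np.mgrid[0:400,0:640];z=d['range_z'];c=np.stack([(u-d['cx'])/d['fx']*z,(v-d['cy'])/d['fy']*z,z],-1);P=(c-d['t'])@np.array(d['R'])
a=np.radians(16.6);q=P-[597.2,44.7,0];x=q[...,0]*np.cos(a)+q[...,1]*np.sin(a);y=-q[...,0]*np.sin(a)+q[...,1]*np.cos(a)
print('adapter top z',np.median(P[(z>0)&(np.hypot(P[...,0]-561,P[...,1]+104)<20)][:,2]))
f=load('w4');o=status.get_obs();R=Ro.from_rotvec(o['orientation'])
for z in(62,):
  for p in((115,349),(384,349)): print('plate front top edge tool frame',R.inv().apply(np.r_[fe(f,p[0]/2+190,p[1]/2,59),59]-o['ee_pos']).round(1))
"
```

```text
t: 15.72
ee_pos: [613.7, 50.3, 23.1]
orientation: [3.108, 0.454, -0.006]
ft_force: [-8.8, -2.5, 6.0]
width: 57.8
grasp_force: 30.0
t: 16.13
ee_pos: [613.6, 50.3, 23.1]
orientation: [3.109, 0.454, -0.006]
ft_force: [-8.9, -3.7, 5.7]
width: 57.9
grasp_force: 30.0
adapter top z 27.847661337191628
plate front top edge tool frame [ 38.7 -32.1 -36.1]
plate front top edge tool frame [ 38.8  34.2 -36.1]
```

```bash
python3 -c "
from workcell import ticket
print(ticket.close_job())"
```

```text
the job is handed in; nothing more can be done
None
```

I handed the job in with the adapter lying flat on the bench beside the jig and the heat sink still held square and centred on the copper face at about 9 N, roughly halfway along the slide's travel; the hand-in call didn't report a verdict.

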